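Feel along the intake tappets

ROBOT

A 7-joint arm with a two-finger parallel gripper is mounted at the origin on a cart in front of the work surface, level with it; the furniture and walls round the work are solid. World frame = base frame: x ahead of the robot, y to its left, z up, the work surface at z = 0. Lengths are in mm, angles in rad, forces in N, time in s.
With the tool pointing down it reaches from about 400 to 875 mm from the base axis. Payload 19.3 kg.
Tool frame: the origin (TCP) lies at the very end of the fingers, on their centre line; the grasp point (between the pads) lies 19 mm behind it (grip_point_offset is the z of the grasp point in the tool frame, in mm); z points along the fingers, y is the line along which they close (so a half turn about z gives the same grasp; the last joint's range is limited). The gripper opens to 85 mm and grips with 20 to 120 N. Pads are 22 mm wide; open, the fingers measure 114 mm over their backs; the gripper's body (76 mm by 85 mm) begins 54 mm behind the grasp point. The pads swing forward as they close: fully open they stand 13 mm farther back than shut.
Start: joints at [-0.07, 0.521, -0.036, 1.599, 0.021, 1.021, -0.113], TCP at [624.992, -0.025, 231.291] pointing down, gripper open.
Joint ranges: [-2.91, 2.91], [-0.3, 2.13], [-1.5, 1.42], [0.17, 2.43], [-1.26, 4.41], [0.16, 1.93], [-2.52, 2.52]. Speed limits (rad/s): [1.89, 1.89, 2.39, 2.39, 3.01, 3.01, 3.01].

INTERFACE

Orientations are given as a 3x3 rotation matrix whose columns are the frame's x, y, z axes.
In Python, from workcell import movep, movel, goto_joints, open_gripper, clamp, wait, inverse_kinematics, read_state, camera, PlanningError, finish_job, grip_point_offset gives the robot as it stands. Calls block until the motion is done:
- movep(position, orientation): joint-space move of the TCP to a pose.
- movel(position, frame=None, max_speed=150, guard=None): straight line of the TCP; frame=None keeps the orientation; max_speed is the mean speed in mm/s. With guard (N) it stops when the force on the tool has changed by that much, and returns True; else False.
- goto_joints(angles): joint-space move.
- open_gripper() and clamp(): open the fingers fully, or close them until they stop; the grip force is fixed at half the most.
- wait(seconds).
- inverse_kinematics(position, orientation): joint angles nearest the present ones, or None.
- read_state(): the state.
- camera(name): name is "scene" or "side" or "wrist"; returns a dict with "image" (384x512x3 uint8, blue, green, red), "range_z" (384x512 float32, mm along the optical axis (not along the pixel's ray), 0 where there is no reading), "fx", "fy", "cx", "cy" (pixels), "cam_to_world" (4x4, takes a point from camera to world coordinates). Camera axes: x right, y up, looking along -z (the intrinsics and any distortion apply to the point x, -y, -z); pixel columns grow to the right and rows downward; lengths in mm; the calibration is good to about 2 mm. The wrist camera is an equidistant fisheye: a pixel r from the principal point sees the ray r / f radians off the axis. A picture is of the moment at which its call begins.
A pose or a line that the arm cannot do raises PlanningError and nothing moves.
- finish_job(): hands the job in; it is judged then, once.
The state is a dict: "time": time; "qpos": joint angles; "qvel": joint speeds; "joint_efforts": joint torques, N m; "eef_pos": TCP position; "tool_rot": TCP orientation; "ft_force": force on the tool from outside, world axes, zero at the start; "torque": the same for the moment, N m; "finger_gap": finger opening in mm; "gripper_force": force on a finger pad.
Only numpy, scipy, OpenCV 4.12 (cv2) and the standard library are available. Lean on these libraries where they do the work, as an engineer would, in place of code of your own. Each camera call takes 0.05 s, during which the arm holds its last target. There are 200 camera calls.

TASK

On the engine cylinder head on the bench, run your closed fingertips lightly along the row of six domed tappets on the intake side (the side with the black rubber stubs), starting at the end with the black chain opening and going in order to the other end, so that each one is pushed about half-way down its short travel (7 mm) as you pass and springs back. Never lean hard on the head, do not touch the exhaust row, do not pick up or move any of the tools and parts lying about, and finish clear of the head.

Things in the scene. Friction and masses are not known exactly. Their poses are not given: they have to be found in the camera images.
- head: aluminium engine cylinder head fixed to the bench at any yaw, 130x250x69 mm. Origin on the bench under it. +y end (at 136 mm): black slot of the chain opening across the top; -y end at -114 mm. +x: intake side, three black stubs (to 87 mm); -x: exhaust side, brass studs (to -89 mm). Deck 58 mm up, rim 63 mm. Domed tappets: intake row at x = 34, exhaust row at x = -34, y = +-94, +-58, +-18 mm
- intake_1_top (a point): crown of intake tappet 1 (next to the chain opening): the highest point of a dark steel dome 30 mm across, 69 mm above the bench at rest (11 mm above the deck; the dome's edge lies 5.5 mm below its crown). It moves down with the tappet.
- intake_2_top (a point): crown of intake tappet 2: the highest point of a dark steel dome 30 mm across, 69 mm above the bench at rest (11 mm above the deck; the dome's edge lies 5.5 mm below its crown). It moves down with the tappet.
- intake_3_top (a point): crown of intake tappet 3: the highest point of a dark steel dome 30 mm across, 69 mm above the bench at rest (11 mm above the deck; the dome's edge lies 5.5 mm below its crown). It moves down with the tappet.
- intake_4_top (a point): crown of intake tappet 4: the highest point of a dark steel dome 30 mm across, 69 mm above the bench at rest (11 mm above the deck; the dome's edge lies 5.5 mm below its crown). It moves down with the tappet.
- intake_5_top (a point): crown of intake tappet 5: the highest point of a dark steel dome 30 mm across, 69 mm above the bench at rest (11 mm above the deck; the dome's edge lies 5.5 mm below its crown). It moves down with the tappet.
- intake_6_top (a point): crown of intake tappet 6 (farthest from the chain opening): the highest point of a dark steel dome 30 mm across, 69 mm above the bench at rest (11 mm above the deck; the dome's edge lies 5.5 mm below its crown). It moves down with the tappet.
- intake_1 (a joint): how far intake tappet 1 is pressed down, m: 0 at rest, 0.007 fully down; a spring (about 1.5 N to start it, 5 N fully down) brings it back. Numbered from the chain-opening end.
- intake_2 (a joint): how far intake tappet 2 is pressed down, m: 0 at rest, 0.007 fully down; a spring (about 1.5 N to start it, 5 N fully down) brings it back. Numbered from the chain-opening end.
- intake_3 (a joint): how far intake tappet 3 is pressed down, m: 0 at rest, 0.007 fully down; a spring (about 1.5 N to start it, 5 N fully down) brings it back. Numbered from the chain-opening end.
- intake_4 (a joint): how far intake tappet 4 is pressed down, m: 0 at rest, 0.007 fully down; a spring (about 1.5 N to start it, 5 N fully down) brings it back. Numbered from the chain-opening end.
- intake_5 (a joint): how far intake tappet 5 is pressed down, m: 0 at rest, 0.007 fully down; a spring (about 1.5 N to start it, 5 N fully down) brings it back. Numbered from the chain-opening end.
- intake_6 (a joint): how far intake tappet 6 is pressed down, m: 0 at rest, 0.007 fully down; a spring (about 1.5 N to start it, 5 N fully down) brings it back. Numbered from the chain-opening end.
- exhaust_row: the exhaust row: six tappets like the intake ones, with two small pads between them. Origin on the deck in the middle of the row, axes as the head's; the crowns are 11 mm above it, at y = 94 to -94 mm. Not to be touched.
- spark_plug_1: spark plug, 21x74x18 mm, lying beside the exhaust side of the head. Loose; only in the way. Origin under its middle.
- feeler_gauge: feeler gauge, 22x95x10 mm, lying beside the exhaust side of the head. Loose; only in the way. Origin under its middle.
- ins_tape: roll of black tape, 62 mm across, 19 mm high, lying beyond the end of the head that has no chain opening. Loose; only in the way. Origin under its middle.
- screwdriver_yellow: yellow screwdriver, 22x187x22 mm, left on the bench. Loose; only in the way. Origin under its middle.
- spanner_19: large spanner, 51x230x8 mm, left on the bench. Loose; only in the way. Origin under its middle.
- spanner_13: small spanner, 38x172x6 mm, left on the bench. Loose; only in the way. Origin under its middle.

How it is judged (in metres and radians):
On the way, in this order (a step that is already met when the one before it is completed fails the run):
1. intake tappet 1 dips by 2 mm or more, those still to come being up (value of joint intake_1 above 0.002 m and value of joint each of intake_2, intake_3, intake_4, intake_5, intake_6 below 0.001 m).
2. intake tappet 2 dips by 2 mm or more, those still to come being up (value of joint intake_2 above 0.002 m and value of joint each of intake_3, intake_4, intake_5, intake_6 below 0.001 m).
3. intake tappet 3 dips by 2 mm or more, those still to come being up (value of joint intake_3 above 0.002 m and value of joint each of intake_4, intake_5, intake_6 below 0.001 m).
4. intake tappet 4 dips by 2 mm or more, those still to come being up (value of joint intake_4 above 0.002 m and value of joint each of intake_5, intake_6 below 0.001 m).
5. intake tappet 5 dips by 2 mm or more, those still to come being up (value of joint intake_5 above 0.002 m and value of joint intake_6 below 0.001 m).
6. intake tappet 6 dips by 2 mm or more, those still to come being up (value of joint intake_6 above 0.002 m).
At the end, for the whole second after the job is handed in: All six intake tappets have been dipped by at least 2 mm one after the other from the chain-opening end, all six are back up (within 1 mm), and every listed loose thing lies within 20 mm of where it was (value of joint each of intake_1, intake_2, intake_3, intake_4, intake_5, intake_6 below 0.001 m and distance of each of spark_plug_1, feeler_gauge, ins_tape, screwdriver_yellow, spanner_19, spanner_13 from where it was at the start of the episode below 0.02 m); the robot touches nothing.
It fails at once if the fingers or arm lean on the head with more than 20 N (contact force between any of the fingers, the arm and head above 20 N).
It fails at once if the exhaust row is touched with more than 1 N (contact force between any of the fingers, the arm and exhaust_row above 1 N).
It fails at once if a loose tool or part is lifted, carried or pushed more than 20 mm (distance of any of spark_plug_1, feeler_gauge, ins_tape, screwdriver_yellow, spanner_19, spanner_13 from where it was at the start of the episode above 0.02 m).
It also fails if it takes over 35 s, if anything falls off the work surface, if the arm or the gripper's body presses on something with over 40 N, if the wrist force passes 120 N, or if a joint passes its speed limit or range.

## Working session

There is one attempt and no reset: what is moved stays moved. The work goes in short steps, each a Python script; the robot and the scene stay as the last script left them, time stands still between calls to the robot, and variables do not carry over. Pictures are saved under pics/ and viewed, at most 10 in all, crops included, and the job is handed in when it is done.

```bash
ls; mkdir -p pics
python3 - <<'E'
from workcell import *
import cv2,numpy as np,pickle
d={n:camera(n) for n in("scene","side","wrist")}
pickle.dump(d,open("c.pkl","wb"))
for n in d: print(n,[d[n][k] for k in("fx","fy","cx","cy")],d[n]["cam_to_world"].round(3).tolist(),(d[n]["range_z"]>0).mean())
cv2.imwrite("pics/a.png",np.vstack([np.hstack([d["scene"]["image"],d["side"]["image"]])])[:, :][:, :1024] if 0 else cv2.resize(np.hstack([d["scene"]["image"],d["wrist"]["image"]]),(800,300)))
cv2.imwrite("pics/b.png",d["scene"]["image"])
print(read_state()["time"],grip_point_offset)
E
```

```text
pics
scene [428.62069793987115, 428.62069793987115, 256.962665819356, 187.32443340787245] [[-0.531, 0.544, -0.65, -282.647], [-0.847, -0.329, 0.417, 667.251], [0.013, 0.772, 0.635, 853.413], [0.0, 0.0, 0.0, 1.0]] 0.9961598714192709
side [446.95191314284966, 446.95191314284966, 255.53843466086357, 183.79229313444847] [[1.0, 0.003, -0.002, 532.18], [-0.003, 0.617, -0.787, -747.263], [-0.001, 0.787, 0.617, 776.649], [0.0, 0.0, 0.0, 1.0]] 0.9498036702473959
wrist [297.3186396354542, 297.3186396354542, 256.1333583178875, 190.47484920433882] [[1.0, -0.001, 0.0, 623.291], [0.001, 0.955, 0.295, 75.275], [-0.0, -0.295, 0.955, 373.32], [0.0, 0.0, 0.0, 1.0]] 0.9900970458984375
0.15 -18.700000000000003
```

View pics/a.png

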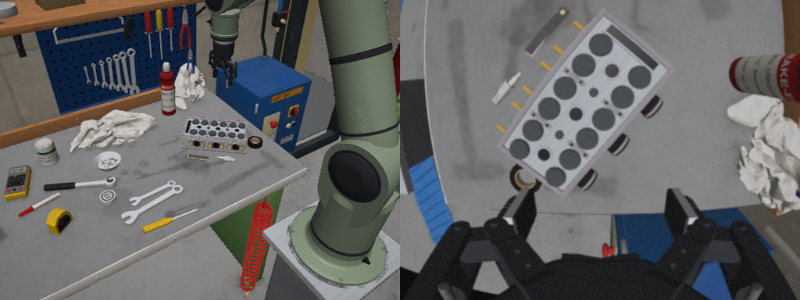

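The wrist view shows the head well: chain slot at top right (~(815,55) in the half-size view), black stubs on the right, brass studs on the left. I'll fit the twelve domes there.

```bash
cat > h.py <<'E'
import numpy as np,cv2
def ray(c,u,v):
    a=np.array([(u-c["cx"])/c["fx"],(v-c["cy"])/c["fy"]]);r=np.hypot(*a)
    s=np.sin(r)/r if r>1e-9 else 1
    M=c["cam_to_world"]; return M[:3,3],M[:3,:3]@np.array([a[0]*s,-a[1]*s,-np.cos(r)])
def onplane(c,u,v,z):
    o,d=ray(c,u,v); return (o+d*(z-o[2])/d[2])[:2]
E
python3 - <<'E'
import pickle,numpy as np,cv2
from h import *
c=pickle.load(open("c.pkl","rb"))["wrist"]; im=c["image"]; g=cv2.cvtColor(im,cv2.COLOR_BGR2GRAY)
m=(g<105).astype(np.uint8)*255
m=cv2.morphologyEx(m,cv2.MORPH_OPEN,np.ones((3,3),np.uint8))
out=im.copy()
for k in cv2.findContours(m,cv2.RETR_LIST,cv2.CHAIN_APPROX_NONE)[0]:
    A=cv2.contourArea(k)
    if not 80<A<1500 or len(k)<5: continue
    M=cv2.moments(k);u,v=M["m10"]/A,M["m01"]/A
    if v>260 or not 110<u<360: continue
    P=onplane(c,u,v,64.5); e=cv2.fitEllipse(k); 
    print(round(u),round(v),A,P.round(1),np.round(e[1],1)); cv2.circle(out,(int(u),int(v)),2,(0,0,255),-1)
o=cv2.resize(out[0:270,100:380],None,fx=2,fy=2); cv2.imwrite("pics/w.png",o)
E
```

```text
240 229 310.5 [604.7 -66.4] [17.  30.2]
199 226 476.5 [557.2 -62.8] [24.2 25.2]
217 203 522.5 [580.1 -35.3] [25.4 26.3]
184 198 159.5 [542.5 -28.8] [13.8 14.9]
153 191 489.5 [506.  -20.4] [24.4 25.7]
278 183 257.0 [646.8 -12. ] [10. 35.]
239 177 573.0 [605.   -5.2] [26.7 27.4]
170 167 535.5 [528.9   7.1] [25.8 26.5]
260 152 606.5 [627.4  21.9] [27.7 27.9]
225 146 194.5 [590.3  29.1] [15.6 16. ]
191 139 588.0 [553.8  37.2] [27.2 27.6]
321 136 332.0 [691.8  39.6] [17.2 32. ]
284 124 627.0 [652.4  52. ] [28.2 28.3]
211 112 626.5 [576.4  64.6] [28.1 28.5]
306 98 617.5 [675.   79.3] [27.9 28.2]
271 90 200.0 [638.3  87. ] [15.9 16.1]
235 83 643.0 [601.3  94.4] [28.2 29.1]
257 57 640.0 [623.7 121.6] [28.  29.2]
298 60 745.5 [665.7 119.2] [ 10.7 109.3]
152 45 510.0 [512.4 141.3] [22.8 30.8]
152 16 102.5 [512.  174.2] [ 8.5 18.9]
```

View pics/w.png

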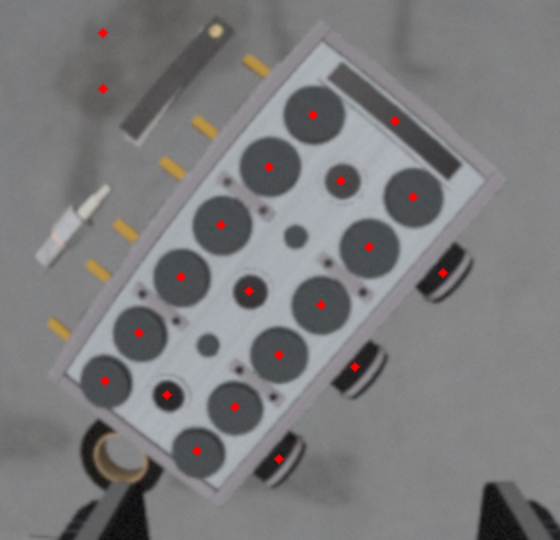

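View pics/b.png

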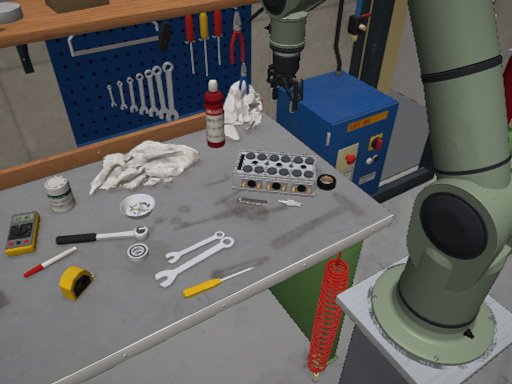

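Twelve domes are centred well. Next: fit the head pose and check the clearance to the red bottle (scene ~(215,115)) from the depth data.

Run:
```python
import pickle,numpy as np,cv2
from h import *
D=pickle.load(open("c.pkl","rb")); c=D["wrist"]
uv=[(306,98),(284,124),(260,152),(239,177),(217,203),(199,226),(257,57),(235,83),(211,112),(191,139),(170,167),(153,191)]
g=cv2.cvtColor(c["image"],cv2.COLOR_BGR2GRAY)
m=cv2.morphologyEx((g<105).astype(np.uint8)*255,cv2.MORPH_OPEN,np.ones((3,3),np.uint8))
n,_,st,ce=cv2.connectedComponentsWithStats(m)
uv=[ce[1:][np.argmin(np.hypot(*(ce[1:]-p).T))] for p in uv]
Y=[94,58,18,-18,-58,-94]
Q=np.array([(34,y) for y in Y]+[(-34,y) for y in Y],float)
for z in(60,63.5,66,69):
    P=np.array([onplane(c,*p,z) for p in uv])
    a,b=Q-Q.mean(0),P-P.mean(0); t=np.arctan2((a[:,0]*b[:,1]-a[:,1]*b[:,0]).sum(),(a*b).sum())
    R=np.array([[np.cos(t),-np.sin(t)],[np.sin(t),np.cos(t)]]); s=(b*(a@R.T)).sum()/(a*a).sum()
    T=P.mean(0)-R@Q.mean(0); e=P-(Q@R.T+T)
    print(z,T.round(2),round(t,4),"scale",s.round(4),"res",np.hypot(*e.T).max().round(2))
    if z==66: print((Q[:6]@R.T+T).round(1).tolist()); np.savez("pose.npz",T=T,R=R,t=t)
T=np.load("pose.npz")["T"]
for nm in("scene","side"):
    k=D[nm];Z=k["range_z"];v,u=np.mgrid[:384,:512]
    p=np.stack([(u-k["cx"])/k["fx"]*Z,-(v-k["cy"])/k["fy"]*Z,-Z],-1)@k["cam_to_world"][:3,:3].T+k["cam_to_world"][:3,3]
    p=p[Z>0]
    ok=(p[:,2]>40)&(abs(p[:,0]-640)<260)&(abs(p[:,1])<330)&(np.hypot(p[:,0]-625,p[:,1])>0)
    p=p[ok]; H={}
    for q in p: i=tuple((q[:2]//40*40).astype(int)); h=H.setdefault(i,[0,0]); h[0]+=1; h[1]=max(h[1],q[2])
    print(nm,{(int(a),int(b)):(n,int(z)) for (a,b),(n,z) in sorted(H.items()) if n>8})
    q=p[(p[:,2]<80)&(np.hypot(*(p[:,:2]-T).T)<120)]
    hh=q[:,2]; print("head z pct",np.percentile(hh,[50,90,98]).round(1))
```

```text
60 [590.11  28.89] -0.6922 scale 0.9941 res 0.69
63.5 [590.48  29.41] -0.6922 scale 0.983 res 1.8
66 [590.75  29.78] -0.6922 scale 0.9751 res 2.59
[[676.9, 80.4], [653.9, 52.7], [628.4, 21.9], [605.4, -5.8], [579.9, -36.6], [556.9, -64.3]]
69 [591.07  30.22] -0.6922 scale 0.9656 res 3.54
scene {(440, -40): (48, 64), (480, -80): (12, 63), (480, -40): (105, 562), (480, 0): (165, 563), (480, 40): (20, 64), (520, -80): (117, 549), (520, -40): (171, 558), (520, 0): (294, 565), (520, 40): (255, 566), (520, 80): (51, 63), (560, -120): (17, 64), (560, -80): (91, 538), (560, -40): (617, 542), (560, 0): (1254, 531), (560, 40): (366, 558), (560, 80): (154, 69), (560, 120): (83, 63), (600, -80): (16, 65), (600, -40): (99, 513), (600, 0): (458, 509), (600, 40): (591, 550), (600, 80): (81, 69), (600, 120): (134, 69), (600, 160): (55, 65), (640, -360): (28, 82), (640, -320): (102, 82), (640, -280): (123, 82), (640, -240): (9, 67), (640, -40): (53, 290), (640, 0): (203, 481), (640, 40): (160, 541), (640, 80): (103, 70), (640, 120): (68, 64), (680, -360): (17, 82), (680, -320): (61, 83), (680, -280):
[... 3127 characters left out ...]
 -360): (129, 81), (840, -320): (458, 83), (840, -280): (357, 82), (840, -200): (652, 520), (840, -160): (1608, 581), (840, -120): (819, 581), (840, -80): (626, 581), (840, -40): (270, 575), (840, 0): (204, 559), (840, 40): (822, 520), (840, 80): (835, 536), (840, 120): (119, 530), (840, 160): (19, 519), (840, 240): (41, 82), (840, 280): (80, 78), (840, 320): (36, 82), (880, -360): (61, 81), (880, -320): (231, 82), (880, -280): (175, 82), (880, -200): (81, 520), (880, -160): (341, 581), (880, -120): (190, 581), (880, -80): (222, 581), (880, -40): (48, 67), (880, 0): (28, 50), (880, 40): (440, 520), (880, 80): (302, 540), (880, 280): (33, 76), (880, 320): (14, 79)}
head z pct [59.3 66.  68.4]
```

View side.

```bash
python3 -c "
import pickle,cv2;cv2.imwrite('pics/s.png',pickle.load(open('c.pkl','rb'))['side']['image'])"
```

```text
(no output)
```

View pics/s.png

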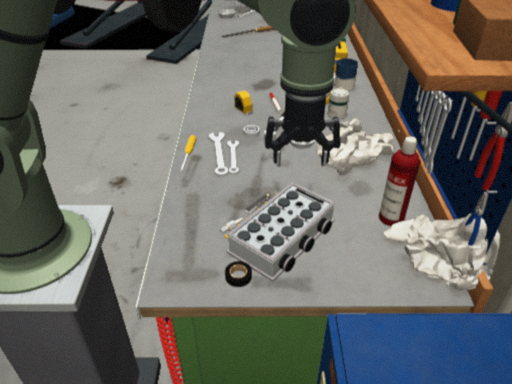

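Run:
```python
from workcell import *
import pickle,numpy as np
p=np.load("pose.npz");T,R=p["T"],p["R"]
k=pickle.load(open("c.pkl","rb"))["side"];Z=k["range_z"];v,u=np.mgrid[:384,:512]
P=(np.stack([(u-k["cx"])/k["fx"]*Z,-(v-k["cy"])/k["fy"]*Z,-Z],-1)@k["cam_to_world"][:3,:3].T+k["cam_to_world"][:3,3])[Z>0]
s=P[(abs(P[:,2]-515)<15)&(P[:,1]>-150)&(P[:,1]<150)&(P[:,0]>730)];print("shelf edge",np.percentile(s[:,0],[0,1,5]))
s0=read_state();r=s0["tool_rot"];print(np.round(r,2).tolist(),s0["time"])
hx=np.array([*R[:,0],0]);sg=np.sign(hx@np.array(r)[:,1]);y=hx*sg;z=np.array([0,0,-1.]);O=np.stack([np.cross(y,z),y,z],1)
np.save("O.npy",O)
for yy in(94,-94):
  for h in(120,65.5): print(inverse_kinematics([*(R@[34,yy]+T),h],O))
clamp(); s=read_state();print(s["time"],s["eef_pos"],s["finger_gap"])
movel([*(R@[34,96]+T),90],O,max_speed=110)
s=read_state();print(s["time"],s["eef_pos"],s["ft_force"])
f0=np.array(s["ft_force"])
for h in(72,69,67.5,66,65.2):
    hit=movel([*(R@[34,96]+T),h],max_speed=25,guard=6);wait(.1);s=read_state()
    print(h,hit,round(s["time"],2),np.round(s["eef_pos"],2),np.round(np.array(s["ft_force"])-f0,2))
    if hit:break
```

```text
shelf edge [764.75599857 765.36179282 765.85609289]
[[0.0, 1.0, -0.0], [1.0, -0.0, -0.0], [-0.0, -0.0, -1.0]] 0.15
[-0.26707298  0.73515957  0.10031873  1.53019812 -0.08721859  0.88061223
 -0.82915665]
[-0.25844315  0.80376259  0.08623151  1.55418897 -0.08762675  0.78742331
 -0.82882484]
[-0.06607638  0.56961322  0.10468777  1.87213007 -0.08715472  0.70421552
 -0.60355022]
[-0.05101366  0.65521058  0.08439274  1.89708854 -0.09203853  0.59297939
 -0.59986396]
0.9167 [ 6.24996102e+02 -3.40000703e-02  2.31297654e+02] 0.11602180814954874
2.625 [678.3554558   81.6673437   90.49553049] [-0.50426057 -0.00083143 -0.58624816]
72 False 3.59 [678.3   82.01  72.2 ] [0.15 0.45 1.28]
69 False 3.96 [678.23  81.98  69.04] [1.21 0.18 0.58]
67.5 False 4.31 [678.24  81.97  67.57] [0.33 0.08 3.09]
66 False 4.66 [678.23  81.96  66.01] [0.98 0.5  2.57]
65.2 False 5.01 [678.24  81.99  65.24] [ 1.17 -0.49  2.94]
```

The force of about 3 N matches a half-pressed tappet, so I'll drag along the row.

Run:
```python
from workcell import *
import numpy as np
p=np.load("pose.npz");T,R=p["T"],p["R"]
for yy in(94,76,58,38,18,0,-18,-38,-58,-76,-96):
    hit=movel([*(R@[34,yy]+T),65.2],max_speed=30,guard=13);s=read_state()
    print(yy,hit,round(s["time"],2),np.round(s["eef_pos"],2),np.round(s["ft_force"],2))
    if hit:break
```

```text
94 False 5.26 [676.86  80.46  65.27] [1.07 1.02 4.13]
76 False 6.01 [665.41  66.3   65.25] [ 0.46 -0.39  3.42]
58 False 6.76 [653.62  52.25  65.09] [-0.79 -2.5   3.97]
38 False 7.58 [640.98  36.97  65.14] [-1.77 -1.54  1.7 ]
18 False 8.39 [628.16  21.49  65.11] [-0.93 -1.17  3.48]
0 False 9.14 [616.84   7.86  65.2 ] [ 0.34 -0.81  3.21]
-18 False 9.89 [605.13  -6.23  65.1 ] [-0.97 -1.97  3.28]
-38 False 10.71 [592.42 -21.53  65.14] [-1.33 -1.87  2.04]
-58 False 11.53 [579.68 -36.98  65.13] [-1.43 -1.54  3.38]
-76 False 12.28 [568.33 -50.65  65.22] [ 0.18 -0.03  3.37]
-96 False 13.09 [555.36 -66.22  65.13] [-1.93 -2.44  3.13]
```

Run:
```python
from workcell import *
import cv2
p=read_state()["eef_pos"]
movel([p[0],p[1],100],max_speed=50);movel([p[0],p[1]+20,220],max_speed=120);wait(.3)
cv2.imwrite("pics/e.png",camera("side")["image"]);print(read_state()["time"])
```

```text
15.4583
```

View pics/e.png

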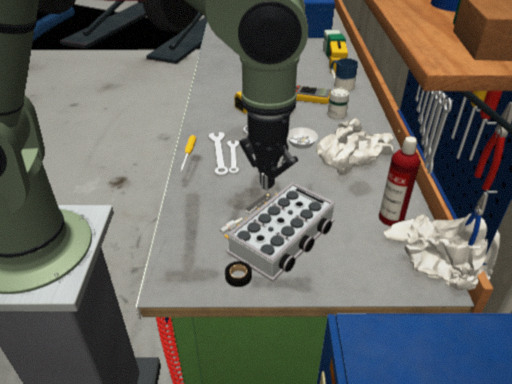

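The arm is clear above the head (fingertips at ~(266,185)), the tappets look up, and the tape (238,273), spanners and screwdriver are where they were.

```bash
python3 -c "
from workcell import *
print(finish_job())"
```

```text
the job is handed in; nothing more can be done
None
```

I ran the closed fingertips along all six intake tappets in order from the chain-opening end at about half travel, with about 2–4 N of downward force; the arm finished clear of the head at 15.5 s and the job is handed in, but no verdict was returned.

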